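Fetch the flat tin from behind the front row

ROBOT

A 6-joint arm with a two-finger parallel gripper is mounted at the origin on the work surface. World frame = base frame: x ahead of the robot, y to its left, z up, the work surface at z = 0. Lengths are in mm, angles in rad, forces in N, time in s.
With the tool pointing down it reaches from about 350 to 975 mm from the base axis. Payload 7.1 kg.
Tool frame: the origin (TCP) lies at the centre of the arm's flange, where the gripper is bolted on; the fingertips stand 182 mm ahead of it and the grasp point (between the pads) lies 163 mm ahead of it; z points along the fingers, y is the line along which they close (so a half turn about z gives the same grasp; the last joint's range is limited). The gripper opens to 88 mm and grips with 3 to 60 N. Pads are 20 mm wide; open, the fingers measure 115 mm over their backs; the gripper's body (75 mm by 178 mm) begins 61 mm behind the grasp point.
Start: joints at [-1.287, 0.423, 1.63, -0, 1.089, -0.019], TCP at [186.389, -596.545, 404.675] pointing down, gripper open.
Joint ranges: [-3, 3], [-0.9, 2.11], [0.09, 2.58], [-1.31, 4.45], [0.11, 2.69], [-2.54, 2.54]. Speed limits (rad/s): [2.39, 2.39, 3.01, 3.14, 3.14, 3.14].

INTERFACE

Orientations are given as a rotation vector (axis times angle).
In Python, from workcell import readout, get_image, ctrl gives the robot as it stands.
- The arm moves only by the tool step_arm, never from a script. Its argument "targets" is a list that holds one entry, the list of rows, each a list of 7 numbers: the shift along the world's x, y, z as a fraction of full scale, then the turn, a rotation vector about the world's x, y, z as a fraction of full scale, then the opening, from 0 (shut) to 1 (fully open). In form: [[[dx, dy, dz, wx, wy, wz, claw], ...]]. A call has exactly 5 rows; each row shifts and turns the commanded pose from where the row before left it; what a row does not reach is not made up. Full scale, the value 1, is 0.05 m for a shift and 4 degrees for a turn. A row lasts 1/8 s, in which the tool goes at most 62.5 mm and 10.7 degrees, less where a joint would pass 70% of its speed; a pose out of reach is approached as far as the arm can. A call with a number of a shift or a turn outside -1 to 1 is refused whole. A call with a gripper value outside its range is refused whole. The fingers move at their own pace and stop on an object; the grip force is fixed at half the most. Time passes only in rows, so rows that do not move let the fingers close, or fill a call up. It gives the time, the measured TCP pose, the force, the opening and the grip force at its end, in the units of the state.
- readout.get_obs(): the state, without advancing time (a new reading comes with each control period).
- get_image(name): name is "scene" or "top" or "wrist"; returns a dict with "pixels" (400x640x3 uint8, red, green, blue), "intrinsics" (3x3 intrinsics, pixels), "extrinsics" (4x4, takes a point from world to camera coordinates). Camera axes: x right, y down, z forward; pixel columns grow to the right and rows downward; lengths in mm; the calibration is good to about 2 mm. The wrist camera is an equidistant fisheye: a pixel r from the principal point sees the ray r / f radians off the axis. A picture is of the moment at which its call begins. There is no depth.
- ctrl.close_job(): hands the job in; it is judged then, once.
The state is a dict: "t": time; "qpos": joint angles; "qvel": joint speeds; "joint_torque": joint torques, N m; "ee_pos": TCP position; "orientation": TCP orientation; "ft_force": force on the tool from outside, world axes, zero at the start; "moment": the same for the moment, N m; "width": finger opening in mm; "grasp_force": force on a finger pad.
Only numpy, scipy, OpenCV 4.12 (cv2) and the standard library are available. Lean on these libraries where they do the work, as an engineer would, in place of code of your own. Each camera call takes 0.05 s, during which the arm holds its last target. There are 200 camera calls.

TASK

Fetch the flat round tin that stands in the back row of the shelf bay into the hand-out basket. First move the two tall things of the front row that stand in front of it (the middle one and the one at the tin's end of the row) upright onto the black side tray and leave the tin alone meanwhile; then put the tin flat on the basket's floor; and only after that put the two tall things back upright where each of them stood at the start. Everything else stays where it is and nothing may be knocked over.

Things in the scene. Friction and masses are not known exactly. Their poses are not given: they have to be found in the camera images.
- bay: Fixed grey shelf deck on the table: top 12 mm above the table, x -90 to +100 mm (back), y -150 to +150 mm about its origin, which is at table height. Lips 3 mm thick at the back and sides rise 30 mm above the table; front (-x) open. Tall things: front row near x -38, y -90, 0, +90 mm, in any order. Low things: back row near x +28, y -45 and +45 mm, either way round.
- side_tray: Fixed black shallow tray, 200 mm (its x) by 150 mm (its y), floor 4 mm above the table, rim 4 mm thick and 16 mm high with a thin steel edge. Origin at table height under its centre. Empty at the start; room for two tall things side by side along its x. It stands left or right of the bay, nearer the robot.
- basket: Fixed grey hand-out basket, 220 mm (its x) by 160 mm (its y), walls 5 mm thick and 60 mm high, floor 5 mm above the table. Origin at table height under its centre. The packet stands in its +x half; the -x half (about 140 mm of its length) is free for the tin. It stands on the other side from the tray.
- can: Tall steel can with white paper band, round, 65 mm across, 110 mm high, 0.3 to 0.5 kg. Origin at the centre of its underside, z up.
- jar: Amber glass jar with white screw lid, round, 59 mm across (body and lid), 115 mm high, 0.3 to 0.5 kg. Origin at the centre of its underside, z up.
- carton: Tall square brown carton with a pale strip over it, 56 mm by 56 mm, 120 mm high, rigid, 0.2 to 0.3 kg. Origin at the centre of its underside, z up, x and y along its sides.
- tin: The wanted thing: flat round metal tin with a ring pull on top, 60 mm across, 36 mm high, about 0.17 kg, in the back row. Origin at the centre of its underside, z up.
- tub: Low white square tub with lid, 58 mm by 58 mm, 38 mm high, in the back row beside the tin. Leave it alone. Origin at the centre of its underside.
- packet: Bystander: small packet, 40 mm (its x) by 110 mm (its y), 48 mm high, in the +x half of the basket, centred about 62 mm from the basket's origin. Leave it alone. Origin at the centre of its underside.
- roll: Bystander: empty cardboard roll core lying flat on the table in front of the bay, 84 mm across, 24 mm high. Leave it alone. Origin at the centre of its underside.
Mind the look-alikes: they are no part of the job. Leave any blue look-alike of the can alone.

How it is judged (in metres and radians):
On the way, in this order (a step that is already met when the one before it is completed fails the run):
1. the two tall things in front of the tin stand released and upright on the side tray, the third tall thing and the tin still where they were (distance of tin from where it was at the start of the episode below 0.015 m and ((horizontal distance between can and side_tray below 0.08 m and z of can in the frame of side_tray below 0.01 m and angle between can's own z axis and vertical below 0.12 rad and contact force between the fingers and can below 0.3 N) or (distance of can from where it was at the start of the episode below 0.015 m and horizontal distance between can and tin above 0.11 m)) and ((horizontal distance between jar and side_tray below 0.08 m and z of jar in the frame of side_tray below 0.01 m and angle between jar's own z axis and vertical below 0.12 rad and contact force between the fingers and jar below 0.3 N) or (distance of jar from where it was at the start of the episode below 0.015 m and horizontal distance between jar and tin above 0.11 m)) and ((horizontal distance between carton and side_tray below 0.08 m and z of carton in the frame of side_tray below 0.01 m and angle between carton's own z axis and vertical below 0.12 rad and contact force between the fingers and carton below 0.3 N) or (distance of carton from where it was at the start of the episode below 0.015 m and horizontal distance between carton and tin above 0.11 m))), for 0.2 s.
2. the tin lies flat and released on the basket's floor while the two tall things still stand on the side tray (x of tin in the frame of basket between -0.085 and 0.085 m and y of tin in the frame of basket between -0.055 and 0.055 m and z of tin in the frame of basket between 0 and 0.012 m and angle between tin's own z axis and vertical below 0.12 rad and contact force between the fingers and tin below 0.3 N and horizontal distance between any of jar, carton and side_tray below 0.08 m and horizontal distance between any of can, carton and side_tray below 0.08 m and horizontal distance between any of can, jar and side_tray below 0.08 m), for 0.2 s.
At the end, for the whole second after the job is handed in: The tin lies flat (within 0.12 rad) and released on the basket's floor, its centre within 85 mm (x) and 55 mm (y) of the basket's centre; can, jar and carton each stand upright within 15 mm of where they were at the start, the tub within 15 mm of its start; all at rest (x of tin in the frame of basket between -0.085 and 0.085 m and y of tin in the frame of basket between -0.055 and 0.055 m and z of tin in the frame of basket between 0 and 0.012 m and angle between each of tin, can, jar, carton, tin's own z axis and vertical below 0.12 rad and contact force between the fingers and tin below 0.3 N and linear speed of each of can, jar, carton, tin below 0.01 m/s and distance of each of can, jar, carton, tub from where it was at the start of the episode below 0.015 m); the robot touches nothing.
It fails at once if a tall thing is knocked over (angle between any of can, jar, carton's own z axis and vertical above 0.7 rad).
It fails at once if the tub, the packet or the roll is pushed more than 20 mm (distance of any of tub, packet, roll from where it was at the start of the episode above 0.02 m).
It also fails if it takes over 131 s, if anything falls off the work surface, if the arm or the gripper's body presses on something with over 40 N, if the wrist force passes 120 N, or if a joint passes its speed limit or range.

## Working session

There is one attempt and no reset: what is moved stays moved. The work goes in short steps, Python scripts to look and compute and a tool call to move; the robot and the scene stay as the last step left them, time stands still between calls to the robot, and variables do not carry over. Pictures are saved under pics/ and viewed, at most 14 in all, crops included, and the job is handed in when it is done.

Besides the shell and the picture viewer there is one more tool, called after ">>>" as name(argument=value, ...) on one line, values as JSON. step_arm: Moves the arm, as the interface text tells. Shift numbers are shares of 0.05 m and turn numbers shares of 4 degrees, none past 1 either way. Its arguments: {"type":"object","properties":{"targets":{"type":"array"}},"required":["targets"]}

```bash
mkdir -p pics
cat > h.py <<'E'
import numpy as np, cv2
from workcell import readout, get_image, ctrl
def snap(n,f=None):
    d=get_image(n)
    if f: cv2.imwrite('pics/'+f,d['pixels'][:,:,::-1]); np.savez('pics/'+f[:-4]+'.npz',**d)
    return d
def ray(d,uv,z):
    K=np.array(d['intrinsics']);T=np.array(d['extrinsics']);R=T[:3,:3];c=-R.T@T[:3,3]
    v=R.T@np.linalg.inv(K)@np.array([uv[0],uv[1],1.]);return c+v*(z-c[2])/v[2]
def proj(d,p):
    K=np.array(d['intrinsics']);T=np.array(d['extrinsics']);q=T[:3,:3]@np.array(p)+T[:3,3];q=K@q;return q[:2]/q[2]
E
python3 - <<'E'
from h import *
for n in('top','scene'):
    d=snap(n,n+'0.png');T=d['extrinsics'];print(d['intrinsics'],-T[:3,:3].T@T[:3,3],T[:3,:3])
o=readout.get_obs();print(o['ee_pos'],o['orientation'],o['width'],o['t'])
E
```

```text
[[385.24715573   0.         317.5019635 ]
 [  0.         385.24715573 193.22960604]
 [  0.           0.           1.        ]] [414.36264393   1.57543698 893.15648183] [[ 1.71795516e-03 -9.99989018e-01 -4.36040162e-03]
 [-9.84680084e-01 -9.31331134e-04 -1.74368187e-01]
 [ 1.74362211e-01  4.59315736e-03 -9.84670870e-01]]
[[376.87757845   0.         314.55566621]
 [  0.         376.87757845 197.34615268]
 [  0.           0.           1.        ]] [1069.93234424  486.16373666  607.91302953] [[-0.70363476  0.71020557  0.02249834]
 [ 0.44038647  0.46072295 -0.77058038]
 [-0.55763598 -0.53229918 -0.6369456 ]]
[ 186.31307494 -596.32568967  403.99813481] [-3.10433151e+00 -4.73553253e-01  2.72423318e-04] 87.46960731175689 0.1
```

View pics/top0.png

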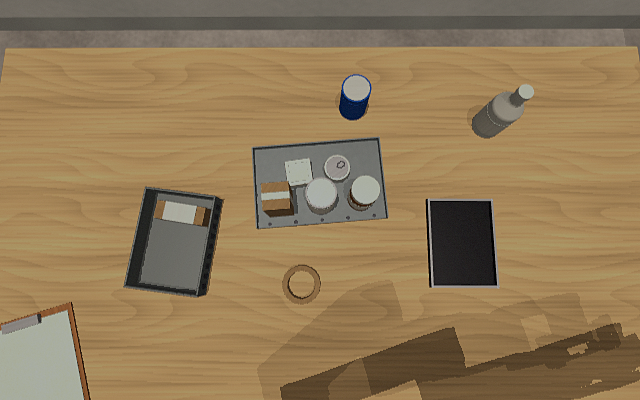

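View pics/scene0.png

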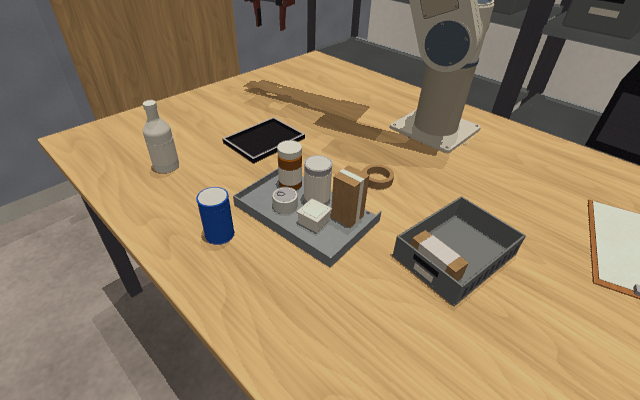

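The top view shows the bay around (320,185). The can top is at about (321,190), the jar at (365,187), the carton at (276,195), the tin with its ring pull at (337,167) and the white square tub at (298,172). The black tray is at (462,243), the basket at (172,243) and the roll at (302,284). The look-alike blue can at (355,97) stands outside the bay. I'll leave it alone, and the bottle as well. The wanted tin is the round one with the ring pull at (337,167). The tall things in front of it are the can (middle) and the jar (end). One enlarged crop next, to confirm and measure.

Run:
```python
from h import *
im=cv2.imread('pics/top0.png')
cv2.imwrite('pics/crop0.png',cv2.resize(im[125:240,245:395],None,fx=5,fy=5,interpolation=cv2.INTER_CUBIC))
im=cv2.imread('pics/top0.png')
a=np.hstack([cv2.resize(im[180:305,115:230],None,fx=3.4,fy=3.4),cv2.resize(im[180:305,410:510],None,fx=3.4,fy=3.4)])
cv2.imwrite('pics/crop1.png',a);print(a.shape)
```

```text
(425, 731, 3)
```

View pics/crop0.png

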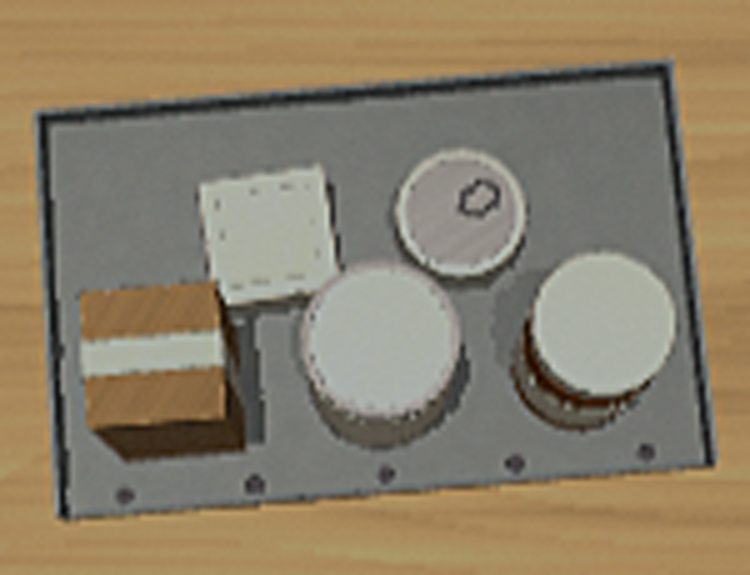

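View pics/crop1.png

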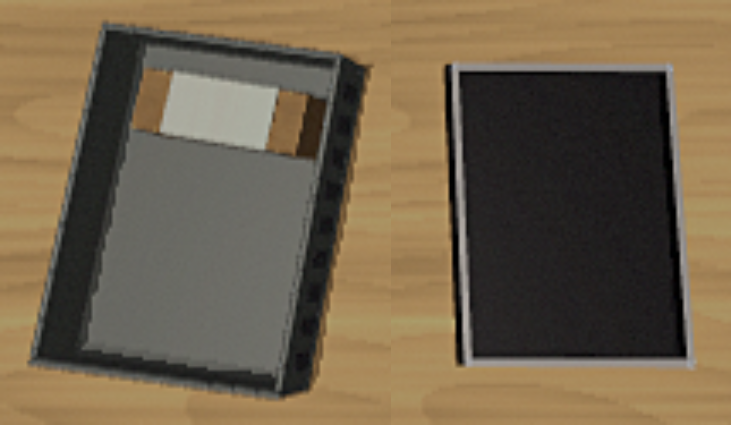

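The crop confirms the tin with its ring pull at crop (460,213), with the can at (381,340) and the jar at (603,326) in front of it. The carton at (152,355) is the third tall thing. I'm casting rays from these points.

Run:
```python
from h import *
d=dict(np.load('pics/top0.npz'));np.set_printoptions(precision=1,suppress=True)
A=lambda u,v:(245+(u+.5)/5-.5,125+(v+.5)/5-.5)
B=lambda u,v,x0=115,o=0:(x0+(u-o+.5)/3.4-.5,180+(v+.5)/3.4-.5)
for n,p,z in[('can',(381.5,340),122),('jar',(603.5,326),127),('tin',(460,213),48)]:
    print(n,ray(d,A(*p),z))
def quad(n,ps,z):
    q=np.array([ray(d,p,z)[:2] for p in ps]);e=q-np.roll(q,-1,0);print(n,q.mean(0),np.linalg.norm(e,axis=1),np.degrees(np.arctan2(e[:,1],e[:,0])),q.tolist())
quad('carton',[A(*p) for p in[(80,292),(218,282),(225,415),(92,428)]],132)
quad('tub',[A(*p) for p in[(198,184),(325,165),(340,283),(222,305)]],50)
quad('bay',[A(*p) for p in[(37,113),(672,62),(716,465),(62,519)]],30)
quad('basket',[B(*p) for p in[(103,24),(340,58),(283,396),(33,362)]],60)
quad('tray',[B(*p,410,391) for p in[(452,65),(672,66),(692,365),(466,365)]],16)
# scene cross-check of can/jar tops via colour
s=dict(np.load('pics/scene0.npz'))
for n,p in[('can',(0,0))]:pass
for n,p,z in[('can',(381.5,340),122),('jar',(603.5,326),127),('tin',(460,213),48)]:
    print(n,'in scene',proj(s,ray(d,A(*p),z)))
```

```text
can [552.2  -1.7 122. ]
jar [557.2 -91.5 127. ]
tin [623.7 -37.4  48. ]
carton [544.7  89.7] [55.8 54.3 53.2 55.6] [  94.3    3.8  -84.3 -173.5] [[569.9945778627762, 119.95279991736807], [574.1597964700766, 64.31698058244797], [519.9928981524926, 60.7126800130025], [514.7081475048391, 113.64829684595614]]
tub [613.5  47.5] [58.  54.9 53.6 56.8] [  98.8    7.3  -79.2 -168.2] [[636.5377500465188, 80.78246481935584], [645.4210428752122, 23.506777432557826], [590.9620910869476, 16.51220874784233], [580.8941196442231, 69.13348438977893]]
bay [593.8   2.2] [296.9 189.5 294.6 189.5] [  94.8    4.5  -85.2 -174.8] [[675.8115428804878, 158.1724552908335], [700.629636360539, -137.71220446360866], [511.71011019747004, -152.55361773739426], [487.04557535584127, 141.03472062300963]]
basket [458.7 321.7] [156.7 213.2 157.9 215.4] [ 81.8  -6.7 -97.3 172.9] [[576.1588892902435, 386.38731384871085], [553.9310426426055, 231.25928501998882], [342.24215259495264, 256.2762055573191], [362.3837294506609, 412.8380802605413]]
tray [ 458.  -321.6] [148.7 197.1 146.9 197.9] [ 89.8  -0.6 -89.9 179.9] [[556.977760598756, -247.9453305727514], [556.4422852661223, -396.6480151892398], [359.3835064842671, -394.4156172306337], [359.0904638286551, -247.54249043511842]]
can in scene [317.6 162.9]
jar in scene [289.3 146.5]
tin in scene [284.5 194.7]
```

Run:
```python
import cv2
im=cv2.imread('pics/scene0.png');cv2.imwrite('pics/crop2.png',cv2.resize(im[130:270,225:390],None,fx=4,fy=4,interpolation=cv2.INTER_CUBIC))
```

```text
(no output)
```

View pics/crop2.png

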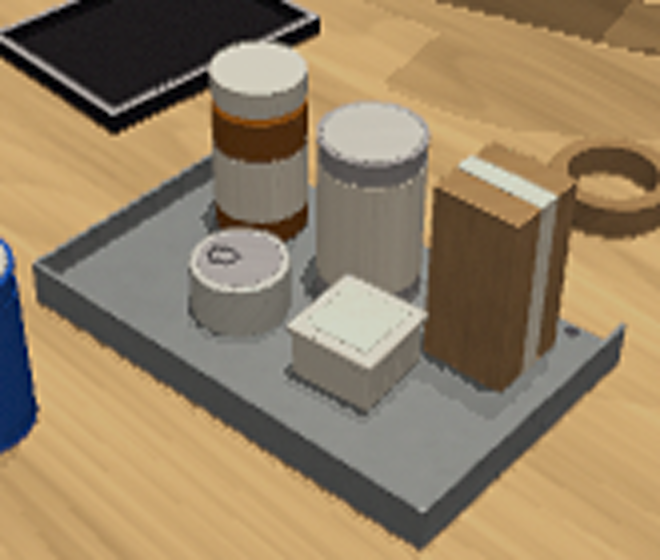

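The scene view agrees with the top-view points: can top at (318,164) against a predicted (317.6,163), and jar and tin also within about 1 px. Plan: grasp along the bay's x with the tool line at about 5°. The jar goes first, onto the tray's +x half, and then the can onto the -x half.

>>> step_arm(targets=[[[0.371, 0.505, 0, 0, 0, 0.97, 1], [0.371, 0.505, 0, 0, 0, 0.97, 1], [0.371, 0.505, 0, 0, 0, 0.97, 1], [0.371, 0.505, 0, 0, 0, 0.97, 1], [0.371, 0.505, 0, 0, 0, 0.97, 1]]])

```text
t: 0.72
ee_pos: [279.6, -469.3, 404.3]
orientation: [-2.98, -0.993, 0.0]
ft_force: [-1.1, -0.6, 0.4]
width: 88.0
grasp_force: 0.0
```

>>> step_arm(targets=[[[0.371, 0.505, 0, 0, 0, 0.97, 1], [0.371, 0.505, 0, 0, 0, 0.97, 1], [0.371, 0.505, 0, 0, 0, 0.97, 1], [0.371, 0.505, 0, 0, 0, 0.97, 1], [0.371, 0.505, 0, 0, 0, 0.97, 1]]])

```text
t: 1.35
ee_pos: [372.3, -343.1, 404.4]
orientation: [-2.77, -1.481, 0.0]
ft_force: [0.2, -0.1, -0.9]
width: 87.6
grasp_force: 0.0
```

>>> step_arm(targets=[[[0.371, 0.505, 0, 0, 0, 0.97, 1], [0.371, 0.505, 0, 0, 0, 0.97, 1], [0.371, 0.505, 0, 0, 0, 0.97, 1], [0.371, 0.505, 0, 0, 0, 0.97, 1], [0.371, 0.505, 0, 0, 0, 0.97, 1]]])

```text
t: 1.98
ee_pos: [465.0, -216.9, 404.4]
orientation: [-2.481, -1.927, 0.0]
ft_force: [0.2, 0.1, -0.5]
width: 88.2
grasp_force: 0.0
```

>>> step_arm(targets=[[[0.371, 0.505, 0, 0, 0, 0.97, 1], [0.371, 0.505, 0, 0, 0, 0.97, 1], [0.371, 0.505, 0, 0, 0, 0.97, 1], [0.371, 0.505, 0, 0, 0, 0.97, 1], [0.371, 0.505, 0, 0, 0, 0.97, 1]]])

```text
t: 2.6
ee_pos: [557.8, -90.6, 404.3]
orientation: [-2.12, -2.317, 0.001]
ft_force: [-0.8, 1.1, 0.1]
width: 87.8
grasp_force: 0.0
```

Run:
```python
from h import *
d=snap('wrist','w0.png');o=readout.get_obs();print(o['ee_pos'],o['orientation'],o['t'],o['qpos'],d['intrinsics'])
T=d['extrinsics'];R=T[:3,:3];
for p in[(557.2,-91.5,127),(552.2,-1.7,122),(623.7,-37.4,48)]:
    q=R@np.array(p)+T[:3,3];th=np.arctan2(np.hypot(q[0],q[1]),q[2]);K=d['intrinsics'];print(K[:2,2]+K[0,0]*th*q[:2]/np.hypot(q[0],q[1]))
```

```text
[559.50159089 -88.53744267 404.52419566] [2.1164948  2.32156064 0.00264978] 2.65 [-1.78265377e-01  3.37792234e-01  1.76171196e+00  1.61562822e-03
  1.04113722e+00 -2.71427781e-01] [[309.70691629   0.         317.45470022]
 [  0.         309.70691629 199.63008854]
 [  0.           0.           1.        ]]
[317.68678293 201.72138662]
[321.22348379  96.74004374]
[382.27426508 138.09729305]
```

View pics/w0.png

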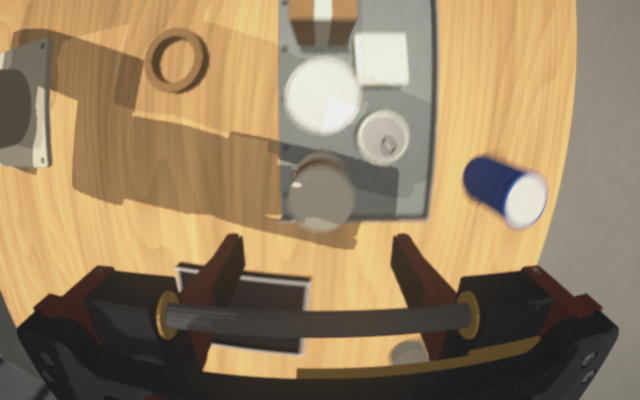

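The wrist view shows the jar lid at (321,197), about where it was predicted at (318,202), with the tool still settling. The pose is fine, so I'm descending and gripping.

>>> step_arm(targets=[[[0, 0, -0.4, 0, 0, 0, 1], [0, 0, -0.7, 0, 0, 0, 1], [0, 0, -0.8, 0, 0, 0, 1], [0, 0, -0.7, 0, 0, 0, 1], [0, 0, -0.3, 0, 0, 0, 1]]])

```text
t: 3.28
ee_pos: [556.5, -91.6, 257.6]
orientation: [-2.122, -2.313, 0.003]
ft_force: [-0.1, 0.3, -0.1]
width: 87.9
grasp_force: 0.0
```

>>> step_arm(targets=[[[0, 0, 0, 0, 0, 0, 1], [0, 0, 0, 0, 0, 0, 0], [0, 0, 0, 0, 0, 0, 0], [0, 0, 0, 0, 0, 0, 0], [0, 0, 0, 0, 0, 0, 0]]])

```text
t: 3.9
ee_pos: [557.8, -91.6, 260.5]
orientation: [2.122, 2.314, 0.001]
ft_force: [0.6, -0.2, 5.4]
width: 58.6
grasp_force: 30.0
```

Jar gripped (58.6 mm, 30 N). Now lifting it and carrying it to the tray at (508,-321).

>>> step_arm(targets=[[[0, 0, 0.1, 0, 0, 0, 0], [0, 0, 0.2, 0, 0, 0, 0], [0, 0, 0.3, 0, 0, 0, 0], [0, 0, 0.3, 0, 0, 0, 0], [0, 0, 0.1, 0, 0, 0, 0]]])

```text
t: 4.53
ee_pos: [557.8, -91.6, 311.4]
orientation: [2.122, 2.314, 0.002]
ft_force: [-0.3, -0.2, -3.5]
width: 58.8
grasp_force: 30.0
```

>>> step_arm(targets=[[[-0.05, -0.2, 0, 0, 0, 0, 0], [-0.1, -0.4, 0, 0, 0, 0, 0], [-0.1, -0.5, 0, 0, 0, 0, 0], [-0.1, -0.6, 0, 0, 0, 0, 0], [-0.15, -0.6, 0, 0, 0, 0, 0]]])

```text
t: 5.15
ee_pos: [531.5, -208.6, 309.0]
orientation: [-2.123, -2.314, 0.001]
ft_force: [0.1, -0.2, -4.9]
width: 58.4
grasp_force: 30.0
```

>>> step_arm(targets=[[[-0.15, -0.6, 0, 0, 0, 0, 0], [-0.1, -0.6, 0, 0, 0, 0, 0], [-0.1, -0.5, 0, 0, 0, 0, 0], [-0.1, -0.4, 0, 0, 0, 0, 0], [-0.05, -0.2, 0, 0, 0, 0, 0]]])

```text
t: 5.78
ee_pos: [506.5, -323.0, 309.2]
orientation: [-2.125, -2.313, 0.0]
ft_force: [-0.4, 0.2, -5.2]
width: 58.7
grasp_force: 30.0
```

>>> step_arm(targets=[[[0, 0, -0.3, 0, 0, 0, 0], [0, 0, -0.4, 0, 0, 0, 0], [0, 0, -0.25, 0, 0, 0, 0], [0, 0, -0.12, 0, 0, 0, 0], [0, 0, -0.06, 0, 0, 0, 0]]])

```text
t: 6.4
ee_pos: [507.6, -321.3, 252.7]
orientation: [-2.123, -2.316, 0.0]
ft_force: [-0.6, -0.8, -4.4]
width: 58.5
grasp_force: 30.0
```

>>> step_arm(targets=[[[0, 0, -0.03, 0, 0, 0, 0], [0, 0, 0, 0, 0, 0, 0], [0, 0, 0, 0, 0, 0, 0.87], [0, 0, 0, 0, 0, 0, 0.87], [0, 0, 0, 0, 0, 0, 0.87]]])

```text
t: 7.02
ee_pos: [507.5, -321.8, 251.9]
orientation: [2.123, 2.315, 0.0]
ft_force: [-0.3, 0.5, -0.2]
width: 76.1
grasp_force: 0.0
```

>>> step_arm(targets=[[[0, 0, 0.3, 0, 0, 0, 0.87], [0, 0, 0.7, 0, 0, 0, 0.87], [0, 0, 0.8, 0, 0, 0, 1], [0, 0, 0.8, 0, 0, 0, 1], [0, 0, 0.4, 0, 0, 0, 1]]])

```text
t: 7.65
ee_pos: [507.7, -321.7, 405.4]
orientation: [2.121, 2.312, 0.001]
ft_force: [0.2, -0.4, -0.3]
width: 87.9
grasp_force: 0.0
```

>>> step_arm(targets=[[[0.05, 0.4, 0, 0, 0, 0, 1], [0.1, 0.6, 0, 0, 0, 0, 1], [0.1, 0.7, 0, 0, 0, 0, 1], [0.1, 0.7, 0, 0, 0, 0, 1], [0.1, 0.8, 0, 0, 0, 0, 1]]])

```text
t: 8.28
ee_pos: [529.4, -159.3, 400.6]
orientation: [-2.122, -2.314, 0.001]
ft_force: [0.2, 0.2, 0.3]
width: 87.9
grasp_force: 0.0
```

>>> step_arm(targets=[[[0.1, 0.8, 0, 0, 0, 0, 1], [0.1, 0.8, 0, 0, 0, 0, 1], [0.1, 0.7, 0, 0, 0, 0, 1], [0.1, 0.6, 0, 0, 0, 0, 1], [0.05, 0.3, 0, 0, 0, 0, 1]]])

```text
t: 8.9
ee_pos: [551.7, 0.6, 400.8]
orientation: [-2.12, -2.316, 0.002]
ft_force: [-0.5, -1.1, -0.3]
width: 87.5
grasp_force: 0.0
```

Run:
```python
from h import *
snap('top','top1.png');im=cv2.imread('pics/top1.png')
cv2.imwrite('pics/top1c.png',cv2.resize(im[120:310,240:510],None,fx=2.9,fy=2.9));o=readout.get_obs();print(o['ee_pos'],o['orientation'])
```

```text
[552.04043227   1.18827446 400.93022067] [-2.12018539e+00 -2.31625645e+00  6.21100361e-04]
```

View pics/top1c.png

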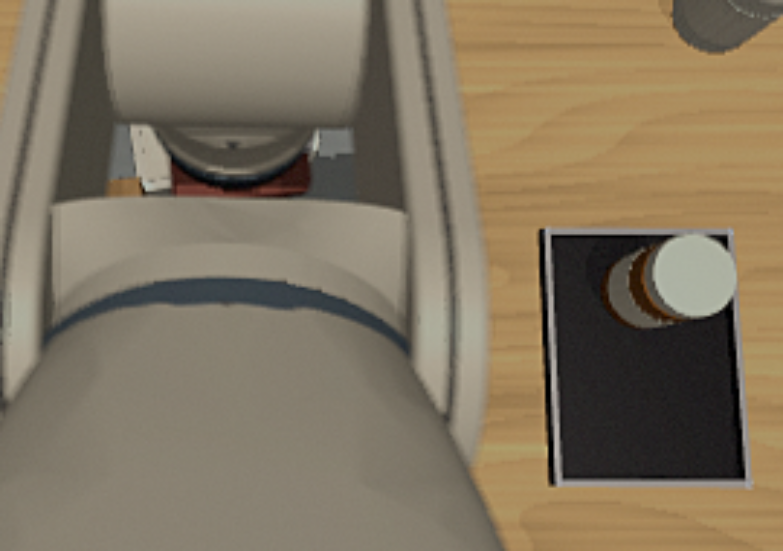

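The jar stands upright on the tray (base near (640,295) in the crop). The arm is over the can, so I'm descending and gripping.

>>> step_arm(targets=[[[0, 0, -0.4, 0, 0, 0, 1], [0, 0, -0.7, 0, 0, 0, 1], [0, 0, -0.8, 0, 0, 0, 1], [0, 0, -0.7, 0, 0, 0, 1], [0, 0, -0.26, 0, 0, 0, 1]]])

```text
t: 9.57
ee_pos: [551.3, -2.0, 256.6]
orientation: [-2.122, -2.313, 0.004]
ft_force: [0.5, -0.1, 0.2]
width: 87.9
grasp_force: 0.0
```

>>> step_arm(targets=[[[0, 0, 0, 0, 0, 0, 1], [0, 0, 0, 0, 0, 0, 0], [0, 0, 0, 0, 0, 0, 0], [0, 0, 0, 0, 0, 0, 0], [0, 0, 0, 0, 0, 0, 0]]])

```text
t: 10.2
ee_pos: [552.7, -1.5, 259.6]
orientation: [2.123, 2.315, 0.001]
ft_force: [-1.4, 0.8, 6.7]
width: 63.1
grasp_force: 30.0
```

>>> step_arm(targets=[[[0, 0, 0.1, 0, 0, 0, 0], [0, 0, 0.2, 0, 0, 0, 0], [0, 0, 0.3, 0, 0, 0, 0], [0, 0, 0.3, 0, 0, 0, 0], [0, 0, 0.1, 0, 0, 0, 0]]])

```text
t: 10.82
ee_pos: [552.8, -1.6, 310.4]
orientation: [2.122, 2.314, 0.003]
ft_force: [-0.1, 0.4, -3.9]
width: 62.9
grasp_force: 30.0
```

>>> step_arm(targets=[[[-0.2, -0.2, 0, 0, 0, 0, 0], [-0.4, -0.5, 0, 0, 0, 0, 0], [-0.4, -0.6, 0, 0, 0, 0, 0], [-0.5, -0.7, 0, 0, 0, 0, 0], [-0.5, -0.8, 0, 0, 0, 0, 0]]])

```text
t: 11.45
ee_pos: [450.6, -142.5, 308.2]
orientation: [-2.122, -2.315, 0.001]
ft_force: [-0.2, -1.2, -4.3]
width: 63.1
grasp_force: 30.0
```

>>> step_arm(targets=[[[-0.4, -0.8, 0, 0, 0, 0, 0], [-0.3, -0.8, 0, 0, 0, 0, 0], [-0.2, -0.7, 0, 0, 0, 0, 0], [0, -0.6, 0, 0, 0, 0, 0], [0, -0.4, 0, 0, 0, 0, 0]]])

```text
t: 12.08
ee_pos: [406.4, -307.8, 308.3]
orientation: [-2.125, -2.313, 0.0]
ft_force: [0.2, 0.4, -3.6]
width: 63.6
grasp_force: 30.0
```

>>> step_arm(targets=[[[0, -0.2, -0.2, 0, 0, 0, 0], [0, -0.1, -0.4, 0, 0, 0, 0], [0, 0, -0.3, 0, 0, 0, 0], [0, 0, -0.15, 0, 0, 0, 0], [0, 0, -0.06, 0, 0, 0, 0]]])

```text
t: 12.7
ee_pos: [407.4, -321.0, 252.6]
orientation: [-2.122, -2.315, 0.0]
ft_force: [0.8, 0.0, -3.9]
width: 63.5
grasp_force: 30.0
```

>>> step_arm(targets=[[[0, 0, -0.04, 0, 0, 0, 0], [0, 0, 0, 0, 0, 0, 0], [0, 0, 0, 0, 0, 0, 0.87], [0, 0, 0, 0, 0, 0, 0.87], [0, 0, 0, 0, 0, 0, 0.87]]])

```text
t: 13.32
ee_pos: [407.6, -321.7, 251.4]
orientation: [2.123, 2.315, 0.0]
ft_force: [0.9, -0.5, 0.5]
width: 76.4
grasp_force: 0.0
```

>>> step_arm(targets=[[[0, 0, 0.3, 0, 0, 0, 0.87], [0, 0, 0.7, 0, 0, 0, 0.87], [0, 0, 0.8, 0, 0, 0, 1], [0, 0, 0.8, 0, 0, 0, 1], [0, 0, 0.4, 0, 0, 0, 1]]])

```text
t: 13.95
ee_pos: [407.6, -321.7, 404.6]
orientation: [2.121, 2.312, 0.0]
ft_force: [-0.6, -0.5, -0.4]
width: 87.7
grasp_force: 0.0
```

Run:
```python
from h import *
snap('top','top2.png');im=cv2.imread('pics/top2.png')
cv2.imwrite('pics/top2c.png',cv2.resize(im[120:310,240:510],None,fx=2.9,fy=2.9));o=readout.get_obs();print(o['ee_pos'],o['orientation'])
```

```text
[ 407.99257633 -322.03753329  406.31474563] [2.11890019e+00 2.31030046e+00 5.76259663e-04]
```

View pics/top2c.png

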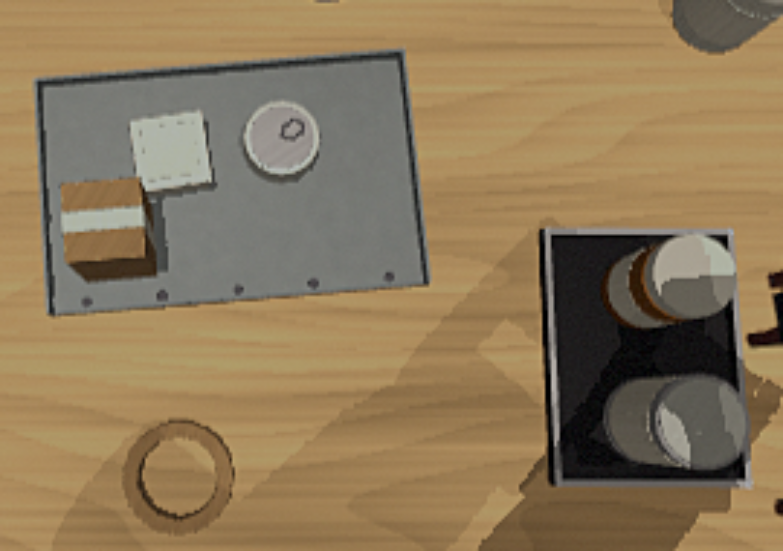

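Both stand upright on the tray: the jar top is at crop (690,277) and the can top at (700,420). The tin at (282,138) has not moved. Now the tin.

>>> step_arm(targets=[[[0.2, 0.3, 0, 0, 0, 0, 1], [0.4, 0.5, 0, 0, 0, 0, 1], [0.5, 0.6, 0, 0, 0, 0, 1], [0.5, 0.7, 0, 0, 0, 0, 1], [0.5, 0.7, 0, 0, 0, 0, 1]]])

```text
t: 14.62
ee_pos: [512.9, -179.2, 399.7]
orientation: [-2.122, -2.314, 0.001]
ft_force: [0.5, -0.4, 0.3]
width: 87.8
grasp_force: 0.0
```

>>> step_arm(targets=[[[0.6, 0.7, 0, 0, 0, 0, 1], [0.6, 0.7, 0, 0, 0, 0, 1], [0.5, 0.7, 0, 0, 0, 0, 1], [0.4, 0.5, 0, 0, 0, 0, 1], [0.12, 0.28, 0, 0, 0, 0, 1]]])

```text
t: 15.25
ee_pos: [623.8, -35.2, 399.6]
orientation: [-2.12, -2.316, 0.002]
ft_force: [-0.0, -0.7, 0.4]
width: 87.6
grasp_force: 0.0
```

>>> step_arm(targets=[[[0, 0, -0.4, 0, 0, 0, 1], [0, 0, -0.7, 0, 0, 0, 1], [0, 0, -0.7, 0, 0, 0, 1], [0, 0, -0.5, 0, 0, 0, 1], [0, 0, -0.2, 0, 0, 0, 1]]])

```text
t: 15.88
ee_pos: [622.1, -37.4, 274.0]
orientation: [-2.122, -2.313, 0.004]
ft_force: [-0.1, 0.9, 0.6]
width: 87.6
grasp_force: 0.0
```

Run:
```python
from h import *
d=snap('wrist','w1.png');o=readout.get_obs();print(o['ee_pos'],o['orientation'],o['t'])
T=d['extrinsics'];R=T[:3,:3];K=d['intrinsics']
for p in[(623.7,-37.4,48),(0,0,0)]:
    q=R@np.array(p)+T[:3,3];th=np.arctan2(np.hypot(q[0],q[1]),q[2]);print(K[:2,2]+K[0,0]*th*q[:2]/np.hypot(q[0],q[1]))
```

```text
[622.21214084 -37.44422498 273.73437341] [-2.12162685 -2.31264231  0.00396574] 15.925
[321.94465359 222.87606823]
[-50.61800814 148.84195869]
```

View pics/w1.png

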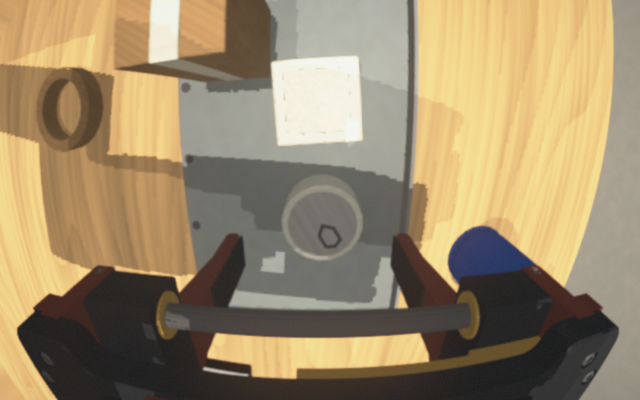

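The tin top is at (322,222), predicted (322,223), and sits centred between the fingers. Going down.

>>> step_arm(targets=[[[0, 0, -0.4, 0, 0, 0, 1], [0, 0, -0.5, 0, 0, 0, 1], [0, 0, -0.35, 0, 0, 0, 1], [0, 0, -0.2, 0, 0, 0, 1], [0, 0, -0.07, 0, 0, 0, 1]]])

```text
t: 16.55
ee_pos: [623.4, -37.6, 199.7]
orientation: [-2.123, -2.315, 0.0]
ft_force: [0.9, 0.1, 0.7]
width: 87.9
grasp_force: 0.0
```

>>> step_arm(targets=[[[0, 0, 0, 0, 0, 0, 1], [0, 0, 0, 0, 0, 0, 0], [0, 0, 0, 0, 0, 0, 0], [0, 0, 0, 0, 0, 0, 0], [0, 0, 0, 0, 0, 0, 0]]])

```text
t: 17.18
ee_pos: [623.5, -37.6, 200.5]
orientation: [2.123, 2.315, 0.001]
ft_force: [-0.7, 0.1, 1.7]
width: 59.7
grasp_force: 30.0
```

>>> step_arm(targets=[[[0, 0, 0.2, 0, 0, 0, 0], [0, 0, 0.5, 0, 0, 0, 0], [0, 0, 0.8, 0, 0, 0, 0], [0, 0, 0.8, 0, 0, 0, 0], [0, 0, 0.7, 0, 0, 0, 0]]])

```text
t: 17.8
ee_pos: [623.2, -37.5, 352.1]
orientation: [2.123, 2.315, 0.001]
ft_force: [0.3, -0.4, -1.2]
width: 59.7
grasp_force: 30.0
```

>>> step_arm(targets=[[[-0.1, 0.2, 0, 0, 0, 0, 0], [-0.3, 0.5, 0, 0, 0, 0, 0], [-0.4, 0.7, 0, 0, 0, 0, 0], [-0.5, 0.8, 0, 0, 0, 0, 0], [-0.5, 0.8, 0, 0, 0, 0, 0]]])

```text
t: 18.42
ee_pos: [531.5, 113.7, 348.6]
orientation: [-2.123, -2.314, 0.003]
ft_force: [-0.2, 0.8, -1.3]
width: 59.7
grasp_force: 30.0
```

>>> step_arm(targets=[[[-0.5, 0.9, 0, 0, 0, 0, 0], [-0.5, 0.9, 0, 0, 0, 0, 0], [-0.5, 0.9, 0, 0, 0, 0, 0], [-0.4, 0.8, 0, 0, 0, 0, 0], [-0.3, 0.76, 0, 0, 0, 0, 0]]])

```text
t: 19.05
ee_pos: [421.3, 326.5, 348.7]
orientation: [-2.122, -2.316, 0.004]
ft_force: [1.1, -0.4, -1.3]
width: 59.4
grasp_force: 30.0
```

>>> step_arm(targets=[[[0, 0, 0, 0, 0, 0, 0], [0, 0, -0.3, 0, 0, 0, 0], [0, 0, -0.6, 0, 0, 0, 0], [0, 0, -0.5, 0, 0, 0, 0], [0, 0, -0.2, 0, 0, 0, 0]]])

```text
t: 19.68
ee_pos: [423.0, 323.8, 267.7]
orientation: [-2.125, -2.313, 0.007]
ft_force: [0.5, 0.3, -1.5]
width: 59.4
grasp_force: 30.0
```

Run:
```python
from h import *
d=snap('wrist','w2.png');o=readout.get_obs();print(o['ee_pos'],o['orientation'],o['t'])
```

```text
[422.99068059 323.92996972 267.42370988] [-2.12465348 -2.31310579  0.00679763] 19.725
```

View pics/w2.png

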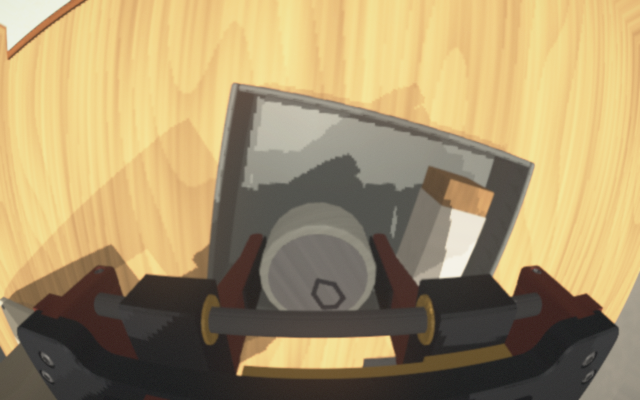

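The tin hangs over the free half of the basket, with the packet at (450,225) clear of it. Lowering and releasing.

>>> step_arm(targets=[[[0, 0, -0.4, 0, 0, 0, 0], [0, 0, -0.5, 0, 0, 0, 0], [0, 0, -0.35, 0, 0, 0, 0], [0, 0, -0.2, 0, 0, 0, 0], [0, 0, -0.07, 0, 0, 0, 0]]])

```text
t: 20.35
ee_pos: [423.5, 325.4, 193.9]
orientation: [-2.124, -2.315, 0.001]
ft_force: [-0.2, -0.0, -1.9]
width: 59.7
grasp_force: 30.0
```

>>> step_arm(targets=[[[0, 0, -0.02, 0, 0, 0, 0], [0, 0, 0, 0, 0, 0, 0], [0, 0, 0, 0, 0, 0, 0.9], [0, 0, 0, 0, 0, 0, 0.9], [0, 0, 0, 0, 0, 0, 0.9]]])

```text
t: 20.98
ee_pos: [423.5, 325.5, 193.4]
orientation: [2.123, 2.315, 0.001]
ft_force: [-0.3, 0.3, -0.5]
width: 79.0
grasp_force: 0.0
```

>>> step_arm(targets=[[[0, 0, 0.3, 0, 0, 0, 0.9], [0, 0, 0.7, 0, 0, 0, 0.9], [0, 0, 1, 0, 0, 0, 0.9], [0, 0, 1, 0, 0, 0, 1], [0, 0, 1, 0, 0, 0, 1]]])

```text
t: 21.6
ee_pos: [423.0, 325.2, 395.9]
orientation: [2.123, 2.315, 0.001]
ft_force: [-0.3, 0.4, 0.3]
width: 87.8
grasp_force: 0.0
```

Run:
```python
from h import *
d=snap('wrist','w3.png');s=snap('top','top3.png');im=cv2.imread('pics/top3.png')
cv2.imwrite('pics/v3.png',np.hstack([cv2.imread('pics/w3.png')[60:330,140:540],cv2.resize(im[180:315,410:510],(200,270)),cv2.resize(im[180:315,115:215],(200,270))]))
o=readout.get_obs();print(o['ee_pos'],o['orientation'],o['t'])
```

```text
[424.48593288 326.25065552 399.71311635] [2.12205822 2.31365147 0.01684544] 21.7
```

View pics/v3.png

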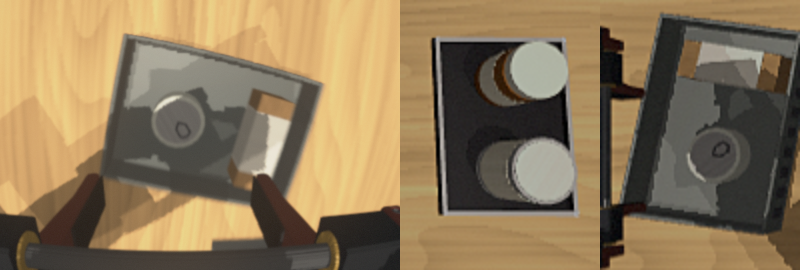

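The tin lies flat in the basket, and the can and jar still stand on the tray. Next I'm fetching the can.

>>> step_arm(targets=[[[0, -0.4, 0, 0, 0, 0, 1], [0, -0.7, 0, 0, 0, 0, 1], [0, -0.9, 0, 0, 0, 0, 1], [0, -1, 0, 0, 0, 0, 1], [0, -1, 0, 0, 0, 0, 1]]])

```text
t: 22.32
ee_pos: [422.1, 123.0, 391.8]
orientation: [-2.122, -2.314, 0.005]
ft_force: [0.3, -1.0, 0.0]
width: 87.9
grasp_force: 0.0
```

>>> step_arm(targets=[[[0, -1, 0, 0, 0, 0, 1], [0, -1, 0, 0, 0, 0, 1], [0, -1, 0, 0, 0, 0, 1], [0, -1, 0, 0, 0, 0, 1], [0, -1, 0, 0, 0, 0, 1]]])

```text
t: 22.95
ee_pos: [421.7, -126.5, 391.9]
orientation: [-2.122, -2.313, 0.002]
ft_force: [1.6, 1.2, -0.9]
width: 88.1
grasp_force: 0.0
```

>>> step_arm(targets=[[[-0.08, -1, 0, 0, 0, 0, 1], [-0.08, -1, 0, 0, 0, 0, 1], [-0.08, -0.9, 0, 0, 0, 0, 1], [-0.08, -0.7, 0, 0, 0, 0, 1], [0, -0.34, 0, 0, 0, 0, 1]]])

```text
t: 23.58
ee_pos: [405.8, -322.9, 391.8]
orientation: [-2.124, -2.311, 0.0]
ft_force: [-0.4, 0.1, -0.1]
width: 87.8
grasp_force: 0.0
```

>>> step_arm(targets=[[[0, 0, 0, 0, 0, 0, 1], [0, 0, 0, 0, 0, 0, 0.93], [0, 0, -0.3, 0, 0, 0, 0.93], [0, 0, -0.3, 0, 0, 0, 0.93], [0, 0, 0, 0, 0, 0, 0.93]]])

```text
t: 24.2
ee_pos: [407.0, -320.7, 361.4]
orientation: [-2.12, -2.313, 0.0]
ft_force: [-0.1, -0.6, 0.2]
width: 81.2
grasp_force: 0.0
```

Run:
```python
from h import *
o=readout.get_obs();print(o['ee_pos'],o['orientation'],o['t'])
d=dict(np.load('pics/top3.npz'))
im=d['pixels'];
# lids from last clear top view: bright blobs on tray
for n,(x0,x1,y0,y1),z in[('jar',(410,510,195,235),119),('can',(410,510,242,300),114)]:
    h=im[y0:y1,x0:x1].min(2);m=(h>165).astype(np.uint8)
    c=max(cv2.findContours(m,0,2)[0],key=cv2.contourArea);(u,v),ax,_=cv2.fitEllipse(c);print(n,u+x0,v+y0,ax,ray(d,(u+x0,v+y0),z))
```

```text
[ 407.03469957 -320.73336314  361.35460213] [-2.12026041e+00 -2.31337409e+00  2.74443902e-04] 24.2
jar 479.9950180053711 213.89119338989258 (24.304325103759766, 25.9084529876709) [ 509.41709524 -322.77684308  119.        ]
can 479.6559371948242 263.5105438232422 (22.071788787841797, 24.975961685180664) [ 410.88075952 -317.09167608  114.        ]
```

>>> step_arm(targets=[[[0, 0, -0.4, 0, 0, 0, 0.93], [0, 0, -0.6, 0, 0, 0, 0.93], [0, 0, -0.6, 0, 0, 0, 0.93], [0, 0, -0.4, 0, 0, 0, 0.93], [0, 0, -0.24, 0, 0, 0, 0.93]]])

```text
t: 24.82
ee_pos: [407.4, -321.4, 250.2]
orientation: [-2.123, -2.315, 0.0]
ft_force: [0.0, -0.4, 0.2]
width: 81.7
grasp_force: 0.0
```

>>> step_arm(targets=[[[0, 0, 0, 0, 0, 0, 0.93], [0, 0, 0, 0, 0, 0, 0], [0, 0, 0, 0, 0, 0, 0], [0, 0, 0, 0, 0, 0, 0], [0, 0, 0, 0, 0, 0, 0]]])

```text
t: 25.45
ee_pos: [407.6, -321.8, 251.9]
orientation: [2.123, 2.314, -0.0]
ft_force: [-1.2, 0.3, 5.9]
width: 63.2
grasp_force: 30.0
```

>>> step_arm(targets=[[[0, 0, 0.1, 0, 0, 0, 0], [0, 0, 0.25, 0, 0, 0, 0], [0, 0, 0.35, 0, 0, 0, 0], [0, 0, 0.35, 0, 0, 0, 0], [0, 0, 0.11, 0, 0, 0, 0]]])

```text
t: 26.08
ee_pos: [407.8, -321.8, 311.1]
orientation: [2.121, 2.313, 0.0]
ft_force: [-0.4, 0.7, -4.3]
width: 63.2
grasp_force: 30.0
```

>>> step_arm(targets=[[[0, 0.3, 0, 0, 0, 0, 0], [0, 0.6, 0, 0, 0, 0, 0], [0.2, 0.7, 0, 0, 0, 0, 0], [0.3, 0.8, 0, 0, 0, 0, 0], [0.4, 0.8, 0, 0, 0, 0, 0]]])

```text
t: 26.7
ee_pos: [451.8, -159.5, 308.6]
orientation: [-2.123, -2.313, 0.001]
ft_force: [0.9, -0.5, -4.2]
width: 63.3
grasp_force: 30.0
```

>>> step_arm(targets=[[[0.5, 0.8, 0, 0, 0, 0, 0], [0.5, 0.8, 0, 0, 0, 0, 0], [0.4, 0.7, 0, 0, 0, 0, 0], [0.4, 0.6, 0, 0, 0, 0, 0], [0.2, 0.3, 0, 0, 0, 0, 0]]])

```text
t: 27.32
ee_pos: [552.4, 0.5, 308.5]
orientation: [-2.12, -2.317, 0.001]
ft_force: [1.4, -0.7, -4.4]
width: 63.4
grasp_force: 30.0
```

>>> step_arm(targets=[[[0, 0, 0, 0, 0, 0, 0], [0, 0, -0.3, 0, 0, 0, 0], [0, 0, -0.4, 0, 0, 0, 0], [0, 0, -0.2, 0, 0, 0, 0], [0, 0, -0.07, 0, 0, 0, 0]]])

```text
t: 27.95
ee_pos: [551.6, -2.3, 260.0]
orientation: [-2.123, -2.313, 0.003]
ft_force: [-9.5, -0.8, 20.6]
width: 63.6
grasp_force: 30.0
```

>>> step_arm(targets=[[[0, 0, -0.04, 0, 0, 0, 0], [0, 0, 0, 0, 0, 0, 0], [0, 0, 0, 0, 0, 0, 0.87], [0, 0, 0, 0, 0, 0, 0.87], [0, 0, 0, 0, 0, 0, 0.87]]])

```text
t: 28.58
ee_pos: [552.7, -1.6, 259.0]
orientation: [2.123, 2.315, 0.001]
ft_force: [0.7, -0.9, 0.6]
width: 76.5
grasp_force: 0.0
```

>>> step_arm(targets=[[[0, 0, 0.3, 0, 0, 0, 0.87], [0, 0, 0.7, 0, 0, 0, 0.87], [0, 0, 0.8, 0, 0, 0, 1], [0, 0, 0.6, 0, 0, 0, 1], [0, 0, 0.3, 0, 0, 0, 1]]])

```text
t: 29.2
ee_pos: [552.7, -1.5, 396.2]
orientation: [2.122, 2.313, 0.004]
ft_force: [-0.2, 0.3, -0.8]
width: 87.9
grasp_force: 0.0
```

>>> step_arm(targets=[[[-0.05, -0.4, 0, 0, 0, 0, 1], [-0.1, -0.6, 0, 0, 0, 0, 1], [-0.1, -0.7, 0, 0, 0, 0, 1], [-0.1, -0.7, 0, 0, 0, 0, 1], [-0.1, -0.8, 0, 0, 0, 0, 1]]])

```text
t: 29.82
ee_pos: [528.8, -163.5, 392.0]
orientation: [-2.122, -2.313, 0.002]
ft_force: [0.1, 0.7, 0.3]
width: 87.7
grasp_force: 0.0
```

>>> step_arm(targets=[[[-0.1, -0.8, 0, 0, 0, 0, 1], [-0.1, -0.8, 0, 0, 0, 0, 1], [-0.1, -0.7, 0, 0, 0, 0, 1], [-0.1, -0.6, 0, 0, 0, 0, 1], [-0.05, -0.3, 0, 0, 0, 0, 1]]])

```text
t: 30.45
ee_pos: [506.1, -323.5, 392.0]
orientation: [-2.124, -2.311, 0.001]
ft_force: [0.1, 0.4, 0.1]
width: 87.3
grasp_force: 0.0
```

>>> step_arm(targets=[[[0, 0, 0, 0, 0, 0, 1], [0, 0, -0.4, 0, 0, 0, 1], [0, 0, -0.7, 0, 0, 0, 1], [0, 0, -0.7, 0, 0, 0, 1], [0, 0, -0.5, 0, 0, 0, 1]]])

```text
t: 31.08
ee_pos: [507.2, -320.0, 276.9]
orientation: [-2.121, -2.315, 0.0]
ft_force: [1.0, 0.2, 0.8]
width: 87.8
grasp_force: 0.0
```

>>> step_arm(targets=[[[0, 0, -0.4, 0, 0, 0, 1], [0, 0, -0.14, 0, 0, 0, 1], [0, 0, 0, 0, 0, 0, 0], [0, 0, 0, 0, 0, 0, 0], [0, 0, 0, 0, 0, 0, 0]]])

```text
t: 31.7
ee_pos: [507.6, -321.8, 252.6]
orientation: [2.123, 2.314, 0.0]
ft_force: [-0.3, -0.6, -0.0]
width: 61.1
grasp_force: 0.0
```

>>> step_arm(targets=[[[0, 0, 0, 0, 0, 0, 0], [0, 0, 0.25, 0, 0, 0, 0], [0, 0, 0.35, 0, 0, 0, 0], [0, 0, 0.35, 0, 0, 0, 0], [0, 0, 0.21, 0, 0, 0, 0]]])

```text
t: 32.33
ee_pos: [507.6, -321.7, 311.5]
orientation: [2.122, 2.314, 0.0]
ft_force: [-0.9, 0.2, -3.9]
width: 58.6
grasp_force: 30.0
```

Run:
```python
from h import *
d=snap('top','top4.png');im=cv2.imread('pics/top4.png')
cv2.imwrite('pics/top4c.png',cv2.resize(im[125:240,245:395],None,fx=5,fy=5,interpolation=cv2.INTER_CUBIC))
o=readout.get_obs();print(o['ee_pos'],o['width'],o['t'])
```

```text
[ 507.87860632 -321.86838112  312.4704631 ] 58.74925139256094 32.375
```

View pics/top4c.png

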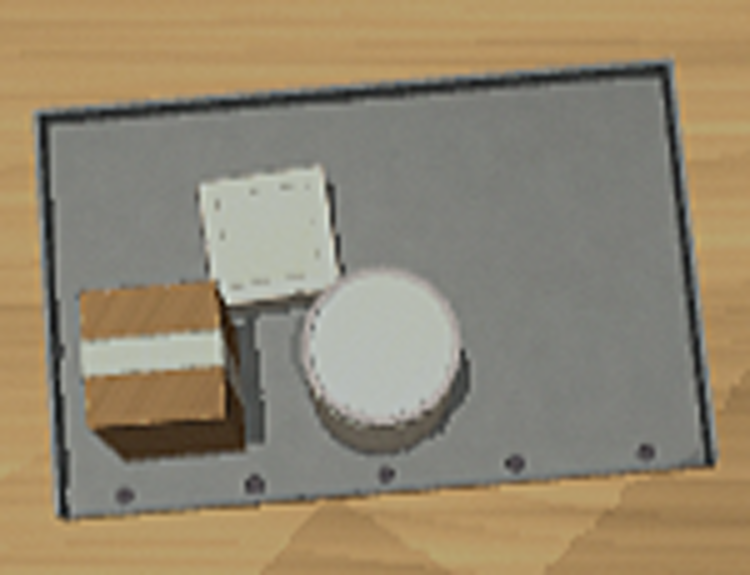

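The can is back at (382,346), against (381,340) at the start, so about 2 mm off. Carton and tub have not moved. Returning the jar.

>>> step_arm(targets=[[[0.05, 0.2, 0, 0, 0, 0, 0], [0.1, 0.4, 0, 0, 0, 0, 0], [0.1, 0.5, 0, 0, 0, 0, 0], [0.1, 0.6, 0, 0, 0, 0, 0], [0.15, 0.6, 0, 0, 0, 0, 0]]])

```text
t: 33.0
ee_pos: [532.2, -204.2, 308.8]
orientation: [-2.122, -2.314, 0.001]
ft_force: [0.5, -0.1, -3.1]
width: 58.3
grasp_force: 30.0
```

>>> step_arm(targets=[[[0.15, 0.6, 0, 0, 0, 0, 0], [0.1, 0.6, 0, 0, 0, 0, 0], [0.1, 0.5, 0, 0, 0, 0, 0], [0.1, 0.4, 0, 0, 0, 0, 0], [0.05, 0.2, 0, 0, 0, 0, 0]]])

```text
t: 33.62
ee_pos: [557.5, -89.9, 309.3]
orientation: [-2.121, -2.316, 0.001]
ft_force: [-0.7, 0.4, -4.3]
width: 58.9
grasp_force: 30.0
```

>>> step_arm(targets=[[[0, 0, 0, 0, 0, 0, 0], [0, 0, -0.3, 0, 0, 0, 0], [0, 0, -0.4, 0, 0, 0, 0], [0, 0, -0.15, 0, 0, 0, 0], [0, 0, -0.07, 0, 0, 0, 0]]])

```text
t: 34.25
ee_pos: [557.2, -92.0, 262.9]
orientation: [-2.124, -2.314, 0.001]
ft_force: [-0.3, -1.0, -4.7]
width: 58.8
grasp_force: 30.0
```

>>> step_arm(targets=[[[0, 0, -0.05, 0, 0, 0, 0], [0, 0, 0, 0, 0, 0, 0], [0, 0, 0, 0, 0, 0, 0.87], [0, 0, 0, 0, 0, 0, 0.87], [0, 0, 0, 0, 0, 0, 0.87]]])

```text
t: 34.88
ee_pos: [557.6, -91.5, 261.7]
orientation: [2.123, 2.315, 0.001]
ft_force: [-0.1, 0.4, -0.8]
width: 76.3
grasp_force: 0.0
```

>>> step_arm(targets=[[[0, 0, 0.3, 0, 0, 0, 0.87], [0, 0, 0.7, 0, 0, 0, 0.87], [0, 0, 0.8, 0, 0, 0, 1], [0, 0, 0.6, 0, 0, 0, 1], [0, 0, 0.3, 0, 0, 0, 1]]])

```text
t: 35.5
ee_pos: [557.6, -91.6, 398.9]
orientation: [2.121, 2.313, 0.003]
ft_force: [0.3, 0.5, 0.2]
width: 87.5
grasp_force: 0.0
```

>>> step_arm(targets=[[[-0.3, -0.5, 0, 0, 0, 0, 1], [-0.6, -0.9, 0, 0, 0, 0, 1], [-0.6, -0.9, 0, 0, 0, 0, 1], [-0.6, -0.8, 0, 0, 0, 0, 1], [-0.3, -0.4, 0, 0, 0, 0, 1]]])

```text
t: 36.12
ee_pos: [435.7, -268.0, 396.0]
orientation: [-2.125, -2.313, 0.001]
ft_force: [-0.3, -0.6, -0.5]
width: 87.7
grasp_force: 0.0
```

Run:
```python
from h import *
d=snap('top','top5.png');im=cv2.imread('pics/top5.png')
cv2.imwrite('pics/top5c.png',cv2.resize(im[125:240,245:395],None,fx=5,fy=5,interpolation=cv2.INTER_CUBIC))
```

```text
(no output)
```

View pics/top5c.png

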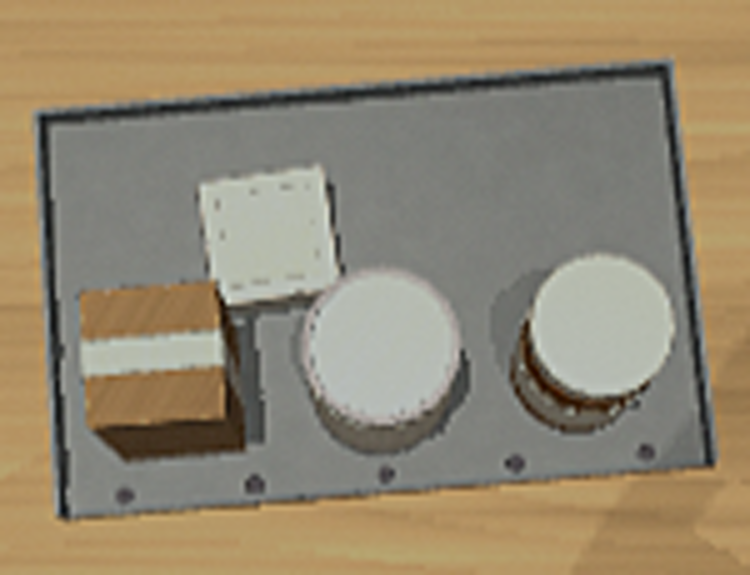

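The jar is back at (602,327), against (603,326) at the start. All three tall things stand upright in place and the arm is clear, so I'm handing in.

```bash
python3 -c "
from h import *
print(ctrl.close_job())"
```

```text
the job is handed in; nothing more can be done
None
```

Job handed in, verdict not shown: the tin lies flat in the basket, and by the last top view the can (about 2 mm off) and jar (under 1 mm) stand upright where they started, with carton and tub unmoved.

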